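# Tighten a bearing lock ring with a pin spanner

### The arm

A 7-joint arm with a two-finger parallel gripper is mounted at the origin on a cart in front of the work surface, level with it; the furniture and walls round the work are solid. World frame = base frame: x ahead of the robot, y to its left, z up, the work surface at z = 0. Lengths are in m, angles in degrees, forces in N, time in s.
With the tool pointing down it reaches from about 0.425 to 0.825 m from the base axis. Payload 3.6 kg.
Tool frame: the origin (TCP) lies on the centre line of the jaws, within the pads' length; the fingertips stand 8 mm ahead of it and the grasp point (between the pads) lies 11 mm behind it (robot.tip_extent is the distance from the TCP to the fingertips, in m); z points along the fingers, y is the line along which they close (so a half turn about z gives the same grasp; the last joint's range is limited). The gripper opens to 85 mm and grips with 20 to 120 N. Pads are 22 mm wide; open, the fingers measure 114 mm over their backs; the gripper's body (76 mm by 85 mm) begins 54 mm behind the grasp point. The pads swing forward as they close: fully open they stand 13 mm farther back than shut.
Start: joints at [67.466, 35.231, -0.722, 81.555, 0.464, 63.22, -2.315], TCP at [0.233, -0.607, 0.239] pointing down, gripper open.
Joint ranges: [-178.69, 178.69], [-17.37, 117.87], [-77.05, 75.6], [15.02, 138.74], [-78.02, 258.01], [0.78, 113.62], [-162.83, 162.83]. Speed limits (degrees/s): [159.86, 159.86, 180, 180, 180, 180, 180].

### API

Orientations are given as [roll, pitch, yaw] about the fixed x, y, z axes, in that order (R = Rz(yaw) Ry(pitch) Rx(roll)).
In Python, from plant import robot, get_image gives the robot as it stands.
- The arm moves only by the tool play_rows, never from a script. Its argument "increments" is a list of rows, each a list of 4 numbers: the shift along the tool's x, y, z in cm, then the turn about the tool's z in rad. In form: [[dx, dy, dz, twist], ...]. A call has 1 to 10 rows; each row is the pose to reach, as a shift and turn from the pose commanded when the call began, along the tool's axes at that moment; what a row does not reach only later rows make up. A row lasts 1/8 s, in which the tool goes at most 62.5 mm and 10.7 degrees, less where a joint would pass 70% of its speed; a pose out of reach is approached as far as the arm can. A call with a gripper value outside its range is refused whole. "claw" is the closure, from -1 (fully open) to 1 (shut), set as the call begins (left out, the last holds). The fingers move at their own pace and stop on an object; "force" is the grip in N (left out, the last holds). Time passes only in rows, so rows that repeat a pose let the fingers close. It gives the time, the measured TCP pose, the force, the opening and the grip force at its end, in the units of the state.
- robot.sense(): the state, without advancing time (a new reading comes with each control period).
- get_image(name): name is "scene" or "top" or "wrist"; returns a dict with "image" (480x640x3 uint8, blue, green, red), "fx", "fy", "cx", "cy" (pixels), "R" (3x3) and "t" (3): a world point X has camera coordinates R X + t. Camera axes: x right, y down, z forward; pixel columns grow to the right and rows downward; lengths in m; the calibration is good to about 2 mm. A picture is of the moment at which its call begins. There is no depth.
- robot.sign_off(): hands the job in; it is judged then, once.
The state is a dict: "t": time; "joint_positions": joint angles; "joint_velocities": joint speeds; "effort": joint torques, N m; "eef_pos": TCP position; "orientation": TCP orientation; "wrist_force": force on the tool from outside, world axes, zero at the start; "torque": the same for the moment, N m; "width": opening from 0.0 (shut) to 1.0 (fully open); "grasp_force": force on a finger pad.
Only numpy, scipy, OpenCV 4.12 (cv2) and the standard library are available. Lean on these libraries where they do the work, as an engineer would, in place of code of your own. Each camera call takes 0.05 s, during which the arm holds its last target. There are 200 camera calls.

### The job

Take the red-handled pin spanner from its wooden stand, get both prongs fully down into two opposite holes of the steel lock ring on the blue bearing housing, feeling for the holes with a light touch, and only then turn the ring clockwise (seen from above) until it comes up firm against its stop. Do it gently: a hard shove or overtightening spoils the ring. Leave the spanner standing in the ring and the other things where they are.

Things in the scene. Friction and masses are not known exactly. Their poses are not given: they have to be found in the camera images.
- pin_spanner: Pin spanner, 160 g, 86 mm tall, standing upright in its stand. Origin: midway between the two prong tips, at tip level; z up through the handle, x along the line through both prongs. Prongs: steel pins 6 mm thick, 9 mm long, ends tapered, at x = -24 and +24 mm. Above them a steel head 64 (x) x 18 (y) mm at z = 9 to 20 mm, which lands on the ring or stand when the prongs are fully in.
- spanner_grip (a point): Middle of the spanner's red grip block, 63 mm above the prong tips on the spanner's axis. Block 46 (x) x 16 (y) x 46 (z) mm with flat sides, on a 14 mm stem: pinch it across y from above. Axes as pin_spanner.
- stand: Wooden block 90 (x) x 44 (y) x 30 (z) mm, fixed to the bench, with two vertical 9 mm square holes and 14 mm deep, at x = -24 and +24 mm. The spanner stands in them with its head on the block's top, prong tips 21 mm above the bench; lift it straight up. Origin: centre of the underside.
- hub: Blue flanged bearing housing, fixed to the bench: square foot 118 x 118 x 14 mm, round body above. Origin: centre of its underside, on the lock ring's axis; z up. The steel lock ring lies on top, upper face 60 mm above the bench. Measured places can be 1 to 2 mm out: follow the holes' sideways push. Too hard: over 60 N of spanner contact in all (both prongs added), or over 5 N of the fingers.
- ring_face (a point): Centre of the ring's upper face (ring: 76 mm across, 26 mm bore, 12 mm thick). Six upright holes, 8.2 mm wide, 12 mm deep, chamfered, lie 60 degrees apart on a 24 mm radius, about 1 mm play round a prong. Their angle is NOT tied to this frame or the joint reading: find it by eye, or rest the prongs on the face with 3 to 8 N and turn slowly, up to 60 degrees, until they drop in.
- lock_ring (a joint): Turn of the lock ring in rad, growing clockwise seen from above; 0.95 is its solid stop, it starts at 0 to 0.3. Done when within 0.06 of the stop. It turns against about 0.2 N m (light rubbing does not move it); at the stop the torque climbs steeply: cease as soon as it climbs by about 0.15 N m.
- piston_a: Bystander: grey piston, 90 mm in diameter, 64 mm high, dark top. Origin under its centre.
- valve_spring_a: Bystander: steel valve spring, 34 mm in diameter, 45 mm high. Origin under its centre.
- valve_spring_b: Bystander: second steel valve spring, 35 mm in diameter, 48 mm high. Origin under its centre.
- parts_box_e: Bystander: closed blue-and-white cardboard box, 100 x 135 x 61 mm. Origin under its centre.
- assembly_lube: Bystander: small squeeze bottle with black nozzle and orange label, 42 mm in diameter, 153 mm high. Origin under its centre.

How it is judged (in metres and radians):
On the way, in this order (a step that is already met when the one before it is completed fails the run):
1. both prongs are down in the ring's holes (at least 6 mm) with the spanner upright and centred, before the ring is turned to its stop (z of pin_spanner in the frame of hub below 0.054 m and horizontal distance between pin_spanner and hub below 0.004 m and angle between pin_spanner's own z axis and vertical below 0.12 rad and value of joint lock_ring below 0.85 rad), for 0.2 s.
2. the ring is turned home with the spanner still seated in it (z of pin_spanner in the frame of hub below 0.054 m and horizontal distance between pin_spanner and hub below 0.004 m and angle between pin_spanner's own z axis and vertical below 0.12 rad and value of joint lock_ring above 0.89 rad), for 0.2 s.
At the end, for the whole second after the job is handed in: The lock ring stands within 0.06 rad of its stop (reads over 0.89), the spanner stands released and still in the ring, upright within 0.12 rad, within 4 mm of the ring's axis, with its prongs at least 6 mm deep in the holes (all of step 2 and linear speed of pin_spanner below 0.02 m/s and contact force between the fingers and pin_spanner below 0.2 N); the robot touches nothing.
It fails at once if the ring is turned (faster than 0.1 rad/s) while the prongs are not both at least 3 mm down in its holes ((velocity of joint lock_ring above 0.1 rad/s or velocity of joint lock_ring below -0.1 rad/s) and (z of pin_spanner in the frame of hub above 0.057 m or horizontal distance between pin_spanner and hub above 0.006 m)).
It fails at once if the spanner presses on the ring and housing with more than 60 N (contact force between pin_spanner and hub above 60 N).
It fails at once if the ring or housing is pushed by the fingers with more than 5 N (contact force between the fingers and hub above 5 N).
It fails at once if a bystander is moved more than 30 mm (distance of any of piston_a, valve_spring_a, valve_spring_b, parts_box_e, assembly_lube from where it was at the start of the episode above 0.03 m).
It also fails if it takes over 67 s, if anything falls off the work surface, if the arm or the gripper's body presses on something with over 40 N, if the wrist force passes 120 N, or if a joint passes its speed limit or range.

## Working session

There is one attempt and no reset: what is moved stays moved. The work goes in short steps, Python scripts to look and compute and a tool call to move; the robot and the scene stay as the last step left them, time stands still between calls to the robot, and variables do not carry over. Pictures are saved under pics/ and viewed, at most 10 in all, crops included, and the job is handed in when it is done.

Besides the shell and the picture viewer there is one more tool, called by a JSON object that holds its "op" and its "data", one argument or row to a line. play_rows: Moves the arm, as the interface text tells. Its arguments: {"type":"object","properties":{"increments":{"type":"array"},"claw":{"type":"number"},"force":{"type":"number"}},"required":["increments"]}

```bash
ls; mkdir -p pics; python3 - <<'E'
from plant import robot,get_image
import cv2
print(robot.sense())
for n in("scene","top"):
    d=get_image(n);cv2.imwrite(f"pics/{n}0.png",d["image"]);print(n,d["fx"],d["cx"],d["cy"],d["R"],d["t"])
E
```

```text
pics
{'t': 0.0, 'joint_positions': array([67.4659526 , 35.28907945, -0.72078006, 81.64310878,  0.46321003,
       63.2202581 , -2.3134973 ]), 'joint_velocities': array([ 0.06316592, -0.00640941, -0.02859411,  0.01248749,  0.05825907,
        0.02755551,  0.06070816]), 'effort': array([-1.95248191e-05, -4.69212592e+01,  2.58965185e-01, -1.71033955e+01,
        9.88341286e-03,  9.74746188e-03,  8.03063472e-06]), 'eef_pos': array([ 0.23282548, -0.60605299,  0.23812984]), 'orientation': array([-1.79850444e+02,  2.63192299e-03,  2.10186905e+01]), 'wrist_force': array([-1.20254325,  0.14513394,  0.39261809]), 'torque': array([-0.01031945, -0.00130417,  0.03300116]), 'grasp_force': 0.0, 'width': 1.0023814157447215}
scene 512.5491156589352 314.57777635572967 246.45704649022935 [[ 0.65986818 -0.75106487 -0.0218069 ]
 [-0.3218829  -0.25633615 -0.91141822]
 [ 0.67894431  0.60843515 -0.41090301]] [-0.40951616  0.2708811   0.51100235]
top 562.4957631997294 319.7004631762084 238.04189401749332 [[ 0.12574852 -0.99204446  0.00592469]
 [-0.97115364 -0.12431572 -0.20348517]
 [ 0.20260287  0.01983418 -0.9790601 ]] [-0.08371412  0.61578742  1.03412694]
```

View pics/top0.png

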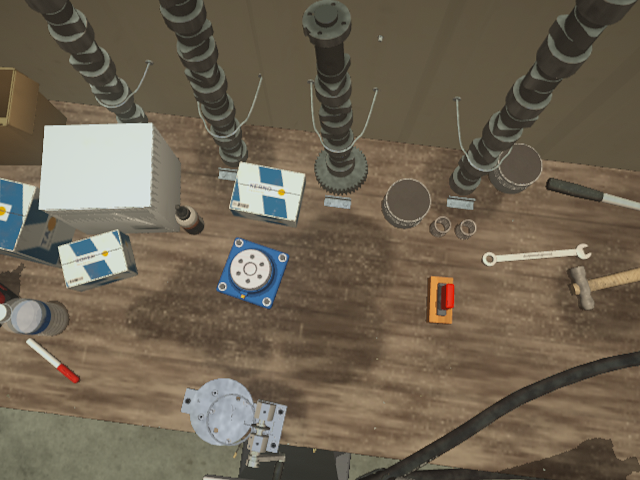

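View pics/scene0.png

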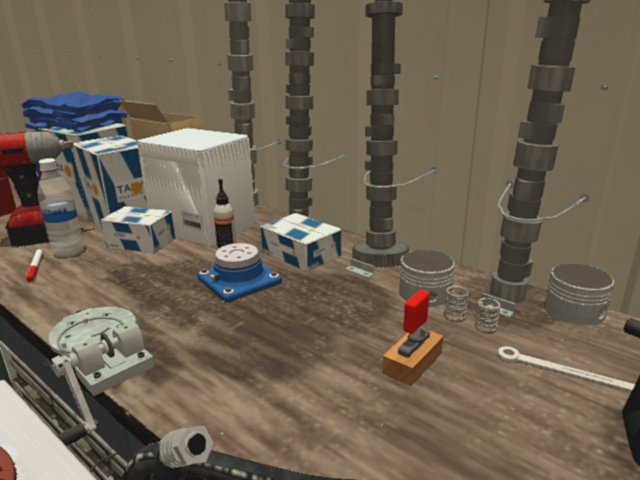

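Top view: hub ring near (250,270), the spanner's red grip near (447,295) on the stand near (440,300). The scene view confirms both; bystanders lie behind them.

```bash
cat > h.py <<'E'
import numpy as np, cv2
from plant import robot,get_image
def ray(d,p,z):
    v=d["R"].T@np.array([(p[0]-d["cx"])/d["fx"],(p[1]-d["cy"])/d["fy"],1.]);c=-d["R"].T@d["t"]
    return c+v*(z-c[2])/v[2]
def proj(d,X):
    q=d["R"]@np.asarray(X,float)+d["t"];return np.array([d["fx"]*q[0]/q[2]+d["cx"],d["fy"]*q[1]/q[2]+d["cy"]])
def crop(d,x,y,w,h,s):
    return cv2.resize(d["image"][y:y+h,x:x+w],None,fx=s,fy=s,interpolation=cv2.INTER_CUBIC)
E
python3 - <<'E'
from h import *
d=get_image("top");im=d["image"]
cv2.imwrite("pics/c1.png",np.hstack([crop(d,210,230,80,80,5),crop(d,410,260,60,80,5)]))
hsv=cv2.cvtColor(im,cv2.COLOR_BGR2HSV)
def big(m):
    c,_=cv2.findContours(m,0,1);return c
red=cv2.inRange(hsv[260:340,410:470],(0,190,90),(6,255,255))|cv2.inRange(hsv[260:340,410:470],(174,190,90),(180,255,255))
org=cv2.inRange(hsv[260:340,410:470],(7,100,100),(20,255,255))
for n,m in(("red",red),("org",org)):
    for c in big(m):
        if cv2.contourArea(c)>60:
            c=c+np.array([410,260]);r=cv2.minAreaRect(c);print(n,r,cv2.boxPoints(r).round(1).tolist())
gray=cv2.inRange(hsv[230:310,210:290],(0,0,120),(180,70,255))
for c in big(gray):
    if cv2.contourArea(c)>300:
        e=cv2.fitEllipse(cv2.convexHull(c)+np.array([210,230]));print(e,ray(d,e[0],.06))
blue=cv2.inRange(hsv[230:310,210:290],(95,120,60),(125,255,255))
c=max(big(blue),key=cv2.contourArea)+np.array([210,230]);r=cv2.minAreaRect(c);print("blue",r,ray(d,r[0],.012))
E
```

```text
red ((447.0, 296.5), (25.0, 12.0), 90.0) [[441.0, 284.0], [453.0, 284.0], [453.0, 309.0], [441.0, 309.0]]
org ((440.5254821777344, 299.02838134765625), (25.39535903930664, 48.84760284423828), 3.094058036804199) [[426.5, 322.70001220703125], [429.20001220703125, 274.0], [454.5, 275.29998779296875], [451.8999938964844, 324.1000061035156]]
((249.67662048339844, 268.8734130859375), (39.108970642089844, 41.393096923828125), 42.97610092163086) [0.54453487 0.12154015 0.06      ]
blue ((252.39041137695312, 272.44012451171875), (58.024959564208984, 57.5732421875), 19.179006576538086) [0.54451737 0.12162792 0.012     ]
```

View pics/c1.png

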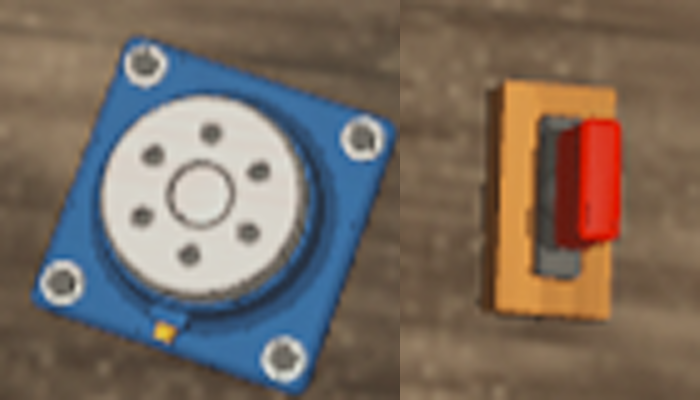

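Hub square with six dark holes at crop (211,133),(259,171),(248,233),(190,255),(142,216),(152,155); stand top corners about (505,80),(615,88),(610,320),(495,313), red grip top (580–620,120–240).

```bash
python3 - <<'E'
from h import *
d=get_image("top");g=cv2.cvtColor(d["image"],6)
H=[]
for x,y in[(211,133),(259,171),(248,233),(190,255),(142,216),(152,155)]:
    u,v=210+x/5,230+y/5;y0,x0=int(round(v)),int(round(u))
    w=np.clip(200-g[y0-3:y0+4,x0-3:x0+4].astype(float),0,None);yy,xx=np.mgrid[y0-3:y0+4,x0-3:x0+4]
    H.append(ray(d,((w*xx).sum()/w.sum(),(w*yy).sum()/w.sum()),.06)[:2])
H=np.array(H);c=H.mean(0);print("holes c",c,"r",np.linalg.norm(H-c,axis=1),"ang",np.degrees(np.arctan2(*(H-c).T[::-1])))
def poly(P,z):
    P=np.array([ray(d,(410+(x-400)/5,260+y/5),z)[:2] for x,y in P])
    print(P.mean(0),"sides",np.linalg.norm(P-np.roll(P,-1,0),axis=1),"long ang",[np.degrees(np.arctan2(*(a)[::-1])) for a in(P[0]-P[3],P[1]-P[2])])
poly([(505,80),(615,88),(610,320),(495,313)],.03)
poly([(583,120),(620,120),(615,240),(578,240)],.107)
t=get_image("scene");hs=cv2.cvtColor(t["image"],cv2.COLOR_BGR2HSV)
m=cv2.inRange(hs,(0,190,90),(6,255,255));m[:280]=0;m[345:]=0;m[:,:390]=0;m[:,450:]=0
c=max(cv2.findContours(m,0,1)[0],key=cv2.contourArea);r=cv2.minAreaRect(c);print("scene red",r, ray(t,r[0],.084))
E
```

```text
holes c [0.54552282 0.12179849] r [0.02405386 0.02405985 0.02409626 0.02405116 0.02403361 0.02400823] ang [  -1.25330161  -61.25333534 -121.46377658  178.37630932  118.84219663
   58.36302797]
[ 0.53539594 -0.25772299] sides [0.0437352  0.09145657 0.04494836 0.09202194] long ang [np.float64(2.481292831821157), np.float64(3.235469924053726)]
[ 0.53505105 -0.25669284] sides [0.01366382 0.04424236 0.01354509 0.04422836] long ang [np.float64(2.2229975307166363), np.float64(2.070227426588853)]
scene red ((415.50006103515625, 311.0000305175781), (22.756738662719727, 43.249717712402344), 6.842772960662842) [ 0.53809524 -0.25495643  0.084     ]
```

{"op": "play_rows", "data": {
  "increments": [
    [4,-2.2,0.5,0.04],
    [9,-4.8,1,0.09],
    [14,-7.5,1.5,0.14],
    [19,-10.2,2,0.19],
    [24,-12.9,2.5,0.24],
    [29,-15.5,3,0.29],
    [34,-18.2,3.5,0.32],
    [38.5,-20.6,4,0.323],
    [40.7,-21.7,4,0.323],
    [40.7,-21.7,4,0.323]
  ],
  "claw": -1
}}

```text
t: 1.5
eef_pos: [0.5367, -0.2555, 0.199]
orientation: [-179.9, -0.0, 2.8]
wrist_force: [-0.5, -0.6, 0.3]
width: 1.001
grasp_force: 0.0
```

```bash
python3 - <<'E'
from h import *
s=robot.sense();print(s["eef_pos"],s["orientation"],s["wrist_force"],s["joint_positions"])
d=get_image("wrist");cv2.imwrite("pics/w1.png",d["image"]);print(d["fx"],-d["R"].T@d["t"],d["R"][2])
for X in [(.535,-.257,.107),(.535,-.257,.03)]: print(proj(d,X))
E
```

```text
[ 0.53674612 -0.25546129  0.19903936] [-1.79916394e+02 -2.98513318e-02  2.82127176e+00] [-0.47333987 -0.60238335  0.26300902] [ 21.55287632  32.53508877   2.94053819  94.27087931  -2.0830062
  53.25754604 -61.8993814 ]
394.3371090952075 [ 0.61906962 -0.25239483  0.33220382] [-0.3204986  -0.01347788 -0.9471531 ]
[326.36742859 253.65223851]
[326.19589389 219.69027855]
```

View pics/w1.png

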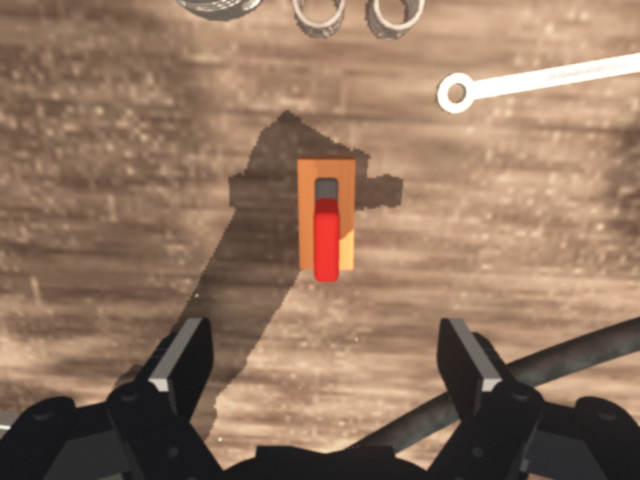

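Wrist view: grip at column 326, rows ~200–281, stand straight behind it, jaws symmetric about column 326.

```bash
python3 - <<'E'
from h import *
d=get_image("wrist");s=robot.sense();hs=cv2.cvtColor(d["image"],cv2.COLOR_BGR2HSV)
m=cv2.inRange(hs,(0,190,200),(6,255,255));c=max(cv2.findContours(m,0,1)[0],key=cv2.contourArea);r=cv2.boundingRect(c);print(r,cv2.minAreaRect(c))
m2=cv2.inRange(hs,(0,150,60),(6,255,255));c2=max(cv2.findContours(m2,0,1)[0],key=cv2.contourArea);print(cv2.boundingRect(c2))
print(d["image"][195:285:3,327].tolist())
print("tcp proj",proj(d,s["eef_pos"]*[1,1,0]+[0,0,.107]))
for X in [(.558,-.256,.107),(.512,-.257,.107),(.558,-.256,.061)]: print(proj(d,X))
# stand corners at z=.03
for p in[(298,158),(355,158)]: print(ray(d,p,.03))
E
```

```text
(309, 211, 26, 67) ((321.7772216796875, 243.9784393310547), (66.4188232421875, 24.712690353393555), 88.40885925292969)
(309, 196, 26, 83)
[[58, 66, 120], [28, 37, 141], [28, 35, 144], [30, 37, 144], [29, 38, 149], [37, 44, 191], [44, 51, 230], [50, 59, 241], [51, 59, 243], [52, 61, 243], [53, 61, 243], [53, 62, 243], [53, 60, 242], [54, 62, 243], [53, 61, 242], [50, 58, 241], [49, 58, 241], [49, 57, 241], [50, 60, 241], [50, 60, 241], [50, 59, 240], [51, 58, 241], [50, 59, 240], [50, 59, 240], [50, 57, 239], [49, 57, 239], [48, 56, 238], [47, 55, 233], [78, 96, 179], [91, 114, 150]]
tcp proj [326.25247155 252.18033402]
[321.91508691 213.96927785]
[320.39876837 285.07494232]
[322.38491111 197.12278073]
[ 0.58040156 -0.23642073  0.03      ]
[ 0.58232628 -0.27942534  0.03      ]
```

```bash
cat >> h.py <<'E'
def red(z):
    d=get_image("wrist");hs=cv2.cvtColor(d["image"],cv2.COLOR_BGR2HSV)
    m=cv2.inRange(hs,(0,190,200),(6,255,255));c=max(cv2.findContours(m,0,1)[0],key=cv2.contourArea);x,y,w,h=cv2.boundingRect(c)
    p=ray(d,(x+w/2-.5,y+h/2-.5),z);return p,(x,y,w,h),d
E
python3 - <<'E'
from h import *
for i in range(3):
    p,b,d=red(.107);s=robot.sense();print(s["eef_pos"],s["orientation"][2],p,b)
E
```

```text
[ 0.5337096  -0.26038916  0.19932599] 2.3359003239542178 [ 0.53913722 -0.25666304  0.107     ] (307, 209, 25, 68)
[ 0.53366631 -0.26059588  0.19945576] 2.2980640101553846 [ 0.53930214 -0.25649776  0.107     ] (305, 208, 26, 68)
[ 0.53379261 -0.26042273  0.19946091] 2.2996866471205175 [ 0.5392202  -0.25636961  0.107     ] (305, 208, 25, 68)
```

{"op": "play_rows", "data": {
  "increments": [
    [0.3,-0.3,2,0],
    [0.3,-0.3,5,0],
    [0.3,-0.3,8,0],
    [0.3,-0.3,10,0],
    [0.3,-0.3,11.5,0],
    [0.3,-0.3,12.5,0],
    [0.3,-0.3,12.6,0],
    [0.3,-0.3,12.6,0]
  ],
  "claw": -1
}}

```text
t: 2.75
eef_pos: [0.5385, -0.2554, 0.0739]
orientation: [180.0, -0.1, 2.5]
wrist_force: [0.4, -0.1, -0.1]
width: 0.999
grasp_force: 0.0
```

{"op": "play_rows", "data": {
  "increments": [
    [0,0,0,0],
    [0,0,0,0],
    [0,0,0,0],
    [0,0,0,0],
    [0,0,0,0],
    [0,0,0,0],
    [0,0,0,0],
    [0,0,0,0]
  ],
  "claw": 1,
  "force": 70
}}

```text
t: 3.75
eef_pos: [0.5382, -0.2551, 0.0734]
orientation: [180.0, -0.0, 2.5]
wrist_force: [-0.1, -0.9, 2.4]
width: 0.178
grasp_force: 68.1
```

{"op": "play_rows", "data": {
  "increments": [
    [0,0,-0.5,0],
    [0,0,-1.5,0],
    [0,0,-3,0],
    [0,0,-5,0],
    [0,0,-7,0],
    [0,0,-9,0],
    [0,0,-10,0],
    [0,0,-10,0],
    [0,0,-10,0]
  ]
}}

```text
t: 4.88
eef_pos: [0.5375, -0.2548, 0.1727]
orientation: [-180.0, 0.1, 2.5]
wrist_force: [0.3, -0.3, -1.3]
width: 0.179
grasp_force: 68.1
```

```bash
python3 - <<'E'
from h import *
d=get_image("wrist");s=robot.sense();t=get_image("top");print(s["eef_pos"],s["orientation"],s["wrist_force"],s["torque"],s["width"],s["joint_positions"])
e=s["eef_pos"]
print("tcp at top height wrist",proj(d,e+[0,0,.034]),proj(d,e+[.023,.001,.034]),proj(d,e+[-.023,-.001,.034]),"head ends",proj(d,e+[.032,0.001,-.032]))
q=proj(t,e);print(q)
x,y=(q-40).astype(int)
cv2.imwrite("pics/w2.png",np.hstack([d["image"][120:480,180:480],cv2.resize(t["image"][y:y+80,x:x+80],(360,360),interpolation=2)]))
E
```

```text
[ 0.53748319 -0.25472911  0.17247984] [-1.79945755e+02  9.90917649e-02  2.51600837e+00] [ 0.02074749  0.19396852 -0.54166626] [-0.01706913 -0.01057869 -0.03012065] 0.18018196738911224 [ 21.41383574  34.33526817   2.9595943   95.82692211  -2.18444533
  50.00685146 -62.2179959 ]
tcp at top height wrist [322.36035743 392.61201864] [322.19511411 326.58785232] [322.50642024 450.97247401] head ends [324.18885287 229.12470892]
[457.60947728 290.50021856]
```

View pics/w2.png

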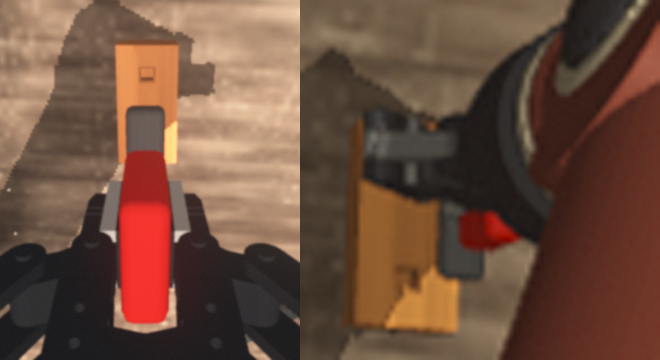

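The wrist view shows the spanner held square, head end at row ~226 (predicted 229 for a centred grasp) and grip end at row 442, so it sits ~1.5 mm ahead of the TCP in that camera. I'll use the 58.6° hole pair to keep joint 7 in range and look at the hub with the same camera.

{"op": "play_rows", "data": {
  "increments": [
    [0,-2,0,-0.1],
    [0,-6,0,-0.2],
    [-0.1,-10,0,-0.32],
    [-0.1,-14,0,-0.44],
    [-0.2,-18,0,-0.56],
    [-0.2,-22,0,-0.68],
    [-0.3,-26,0,-0.8],
    [-0.4,-30,0,-0.92],
    [-0.4,-32.5,0,-0.98],
    [-0.4,-33.4,0,-0.98]
  ]
}}

```text
t: 6.22
eef_pos: [0.5193, 0.0797, 0.1731]
orientation: [-180.0, 0.0, 58.7]
wrist_force: [-0.0, -0.3, -1.5]
width: 0.179
grasp_force: 68.3
```

{"op": "play_rows", "data": {
  "increments": [
    [0,0,0,0],
    [0,0,0,0],
    [0,0,0,0],
    [0,0,0,0]
  ]
}}

```text
t: 6.72
eef_pos: [0.5195, 0.0776, 0.1734]
orientation: [180.0, 0.0, 58.6]
wrist_force: [-0.5, 0.5, -2.6]
width: 0.182
grasp_force: 68.3
```

```bash
python3 - <<'E'
from h import *
d=get_image("wrist");s=robot.sense();t=get_image("scene")
print(s["eef_pos"],s["orientation"],s["wrist_force"],s["torque"],s["joint_positions"])
print("lube",ray(t,(224,245),0)); print("hub",proj(d,(.5453,.1217,.06)),"head end",proj(d,s["eef_pos"]+[.032*np.cos(1.02),.032*np.sin(1.02),-.032]))
cv2.imwrite("pics/w3.png",d["image"])
E
```

```text
[0.51951504 0.07785639 0.17337952] [1.79992109e+02 5.71643341e-03 5.85979246e+01] [-0.40028376  0.62421854 -1.40286452] [0.04050406 0.02441942 0.02401824] [ -2.25406608  29.2861135  -12.8004107  106.65538866   8.82870588
  45.00950797 -51.13122112]
lube [0.63425964 0.27257971 0.        ]
hub [322.93773074 160.62620639] head end [324.22320647 227.94212036]
```

View pics/w3.png

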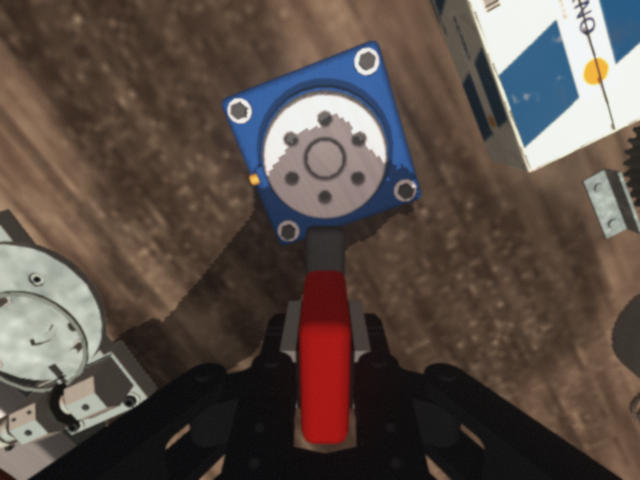

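Wrist view: ring holes at (325,118),(358,139),(358,178),(325,197),(292,178),(291,139), pair in line with the spanner head (column ~325).

```bash
python3 - <<'E'
from h import *
d=get_image("wrist");s=robot.sense();e=s["eef_pos"];g=cv2.cvtColor(d["image"],6).astype(float)
H=[]
for u,v in[(325,118),(358,139),(358,178),(325,197),(292,178),(291,139)]:
    P=g[v-9:v+10,u-9:u+10];yy,xx=np.mgrid[v-9:v+10,u-9:u+10];w=(P<0.5*np.median(P)+.5*P.min())*1.;H.append(ray(d,((w*xx).sum()/w.sum(),(w*yy).sum()/w.sum()),.06)[:2])
H=np.array(H);c=H.mean(0);print(c,np.linalg.norm(H-c,axis=1),np.degrees(np.arctan2(*(H-c).T[::-1])))
y=np.radians(s["orientation"][2]);A=np.array([[np.cos(y),np.sin(y)],[np.sin(y),-np.cos(y)]]);print(e,"c in tool",A@(c-e[:2]),"top c in tool",A@(np.array([.5453,.1217])-e[:2]))
# head far end: dark vs bench along columns 318-332
print([int(g[r,314:336].mean()) for r in range(218,242)])
print("row228 edges",[int(x) for x in g[245:255,300:350].mean(0)])
for r in(226,228,230): print(r,A@(ray(d,(325,r),e[2]-.032)[:2]-e[:2]))
for c_ in(306,344): print(c_,A@(ray(d,(c_,250),e[2]-.032)[:2]-e[:2]))
E
```

```text
[0.54649952 0.12174002] [0.02301284 0.02317701 0.02338631 0.02324319 0.02359503 0.02319307] [  57.14800975   -1.29676369  -60.31760283 -121.78577726  177.37303585
  119.50371514]
[0.51947627 0.07819615 0.17336097] c in tool [0.05124603 0.0004107 ] top c in tool [ 0.05058753 -0.00059271]
[85, 61, 51, 49, 49, 48, 46, 42, 35, 34, 35, 37, 39, 42, 44, 46, 47, 48, 49, 50, 50, 50, 50, 50]
row228 edges [32, 32, 33, 34, 33, 33, 36, 40, 42, 44, 46, 46, 48, 48, 48, 48, 48, 48, 48, 48, 49, 49, 48, 48, 49, 49, 50, 49, 50, 49, 49, 48, 50, 49, 48, 49, 50, 49, 50, 47, 46, 44, 42, 40, 42, 51, 59, 63, 63, 63]
226 [0.03294668 0.00036413]
228 [0.03203581 0.00036357]
230 [0.03112186 0.00036301]
306 [ 0.02181307 -0.00810571]
344 [0.02180394 0.00881956]
```

{"op": "play_rows", "data": {
  "increments": [
    [1,0,0,0],
    [2.5,0,0.5,0],
    [4,0,1.5,0],
    [4.8,0,3,0],
    [5,0,4,0],
    [5,0,4.7,0],
    [5,0,5,0],
    [5,0,5,0],
    [5,0,5,0],
    [5,0,5,0]
  ]
}}

```text
t: 8.12
eef_pos: [0.5457, 0.1211, 0.1238]
orientation: [180.0, -0.0, 58.7]
wrist_force: [0.4, 0.4, -1.3]
width: 0.176
grasp_force: 68.3
```

```bash
python3 - <<'E'
from h import *
for i in range(3):
    d=get_image("wrist");s=robot.sense();print(s["eef_pos"],s["orientation"],s["wrist_force"],s["torque"])
t=get_image("scene")
q=proj(t,s["eef_pos"]-[0,0,.05]);x,y=(q-[40,30]).astype(int)
print(proj(t,[.5453,.1217,.06]))
g=d["image"]
cv2.imwrite("pics/w4.png",np.hstack([cv2.resize(g[100:340,225:425],None,fx=1.5,fy=1.5),cv2.resize(t["image"][y:y+60,x:x+70],(420,360),interpolation=2)]))
E
```

```text
[0.54563665 0.12113954 0.12371867] [ 1.79972019e+02 -3.37274358e-02  5.86520474e+01] [ 0.06105648  0.31853564 -1.5819535 ] [-0.012676   -0.01974122  0.04284435]
[0.54556719 0.12115153 0.12361526] [ 1.79981081e+02 -2.36949848e-02  5.86577431e+01] [ 0.03217276  0.08759616 -1.55437108] [0.02218643 0.03089213 0.00010189]
[0.54556358 0.12115479 0.12359073] [ 1.79981026e+02 -2.39832089e-02  5.86591310e+01] [ 0.3346923  -0.60990331 -0.83367264] [ 0.01973329 -0.00069398  0.02644147]
[236.14800468 251.67667037]
```

View pics/w4.png

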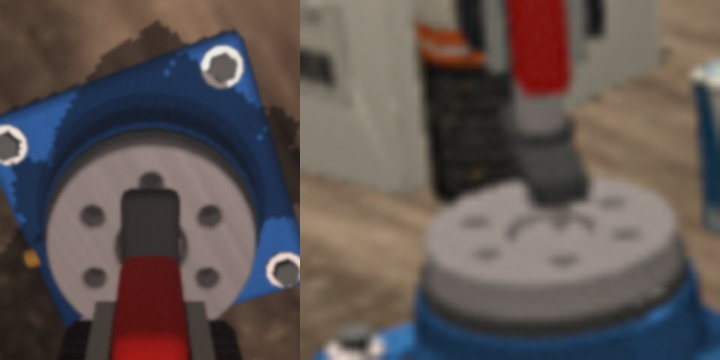

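Left crop: head is lined up over the hole at (150,180), side holes symmetric at (92,215)/(210,215). Right: prong just above the ring. Descending.

{"op": "play_rows", "data": {
  "increments": [
    [0,0,0.3,0],
    [0,0,0.6,0],
    [0,0,0.8,0],
    [0,0,0.95,0],
    [0,0,1.05,0],
    [0,0,1.15,0],
    [0,0,1.2,0],
    [0,0,1.2,0]
  ]
}}

```text
t: 9.32
eef_pos: [0.5456, 0.1213, 0.1114]
orientation: [180.0, -0.0, 58.7]
wrist_force: [-0.1, 1.4, -1.7]
width: 0.176
grasp_force: 68.3
```

{"op": "play_rows", "data": {
  "increments": [
    [0,0,0.04,0],
    [0,0,0.08,0],
    [0,0,0.12,0],
    [0,0,0.12,0]
  ]
}}

```text
t: 9.82
eef_pos: [0.5459, 0.1216, 0.1105]
orientation: [180.0, -0.1, 58.7]
wrist_force: [0.4, 0.5, 1.4]
width: 0.178
grasp_force: 68.5
```

{"op": "play_rows", "data": {
  "increments": [
    [0,0,0.04,0],
    [0,0,0.08,0],
    [0,0,0.08,0]
  ]
}}

```text
t: 10.2
eef_pos: [0.5461, 0.1217, 0.1097]
orientation: [179.9, -0.1, 58.7]
wrist_force: [1.6, 2.0, 0.2]
width: 0.179
grasp_force: 68.6
```

{"op": "play_rows", "data": {
  "increments": [
    [0.04,0,0.04,0],
    [0.06,0,0.1,0],
    [0.06,0,0.15,0],
    [0.06,0,0.15,0]
  ]
}}

```text
t: 10.7
eef_pos: [0.5461, 0.122, 0.1078]
orientation: [180.0, -0.1, 58.7]
wrist_force: [2.7, 3.0, -0.0]
width: 0.179
grasp_force: 68.4
```

{"op": "play_rows", "data": {
  "increments": [
    [0,0,0.05,0],
    [0,0,0.1,0],
    [0,0,0.15,0],
    [0,0,0.15,0]
  ]
}}

```text
t: 11.2
eef_pos: [0.5461, 0.122, 0.1065]
orientation: [180.0, -0.1, 58.7]
wrist_force: [2.5, 3.5, 1.4]
width: 0.178
grasp_force: 68.6
```

{"op": "play_rows", "data": {
  "increments": [
    [0.05,0,0.05,0],
    [0.08,0,0.12,0],
    [0.08,0,0.2,0],
    [0.08,0,0.2,0]
  ]
}}

```text
t: 11.7
eef_pos: [0.5462, 0.1222, 0.1042]
orientation: [180.0, 0.0, 58.7]
wrist_force: [4.6, 2.7, 0.6]
width: 0.177
grasp_force: 68.5
```

{"op": "play_rows", "data": {
  "increments": [
    [0,0,0.05,0],
    [0,0,0.1,0],
    [0,0,0.13,0],
    [0,0,0.13,0]
  ]
}}

```text
t: 12.2
eef_pos: [0.5462, 0.1223, 0.1034]
orientation: [180.0, -0.0, 58.7]
wrist_force: [3.0, 2.5, 4.6]
width: 0.179
grasp_force: 69.0
```

{"op": "play_rows", "data": {
  "increments": [
    [0.04,0,0,0],
    [0.06,0,0,0],
    [0.06,0,0,0],
    [0.06,0,0,0]
  ]
}}

```text
t: 12.7
eef_pos: [0.5463, 0.1223, 0.1034]
orientation: [180.0, 0.1, 58.7]
wrist_force: [1.7, 0.0, 6.0]
width: 0.177
grasp_force: 69.2
```

```bash
python3 - <<'E'
from h import *
for i in range(4):
    d=get_image("wrist");s=robot.sense();print(s["eef_pos"],s["orientation"],s["wrist_force"],s["torque"])
print(s["joint_positions"])
E
```

```text
[0.54625136 0.12233102 0.1033546 ] [1.79999844e+02 5.87571067e-02 5.86499039e+01] [1.15354552 1.61367845 6.32537279] [ 0.31078812 -0.37968349  0.01325677]
[0.5462636  0.12232877 0.10335152] [1.79998662e+02 5.64593623e-02 5.86511140e+01] [1.86674167 0.6052147  5.90747613] [ 0.28678977 -0.31111676  0.01931447]
[0.54626498 0.12230432 0.10336367] [1.79995792e+02 5.63429252e-02 5.86517968e+01] [1.42642518 0.48010827 5.93950745] [ 0.3088765  -0.36352618  0.03177312]
[0.54627378 0.12233296 0.10336009] [1.79996759e+02 5.66335618e-02 5.86539462e+01] [1.41062627 1.43894217 6.1021672 ] [ 0.2637681  -0.38190059 -0.01300452]
[ -7.78489686  37.38738421 -11.07616736 104.89711485  10.80048945
  38.77311925 -56.43621701]
```

{"op": "play_rows", "data": {
  "increments": [
    [0,0,0,0.02],
    [0,0,0,0.04],
    [0,0,0,0.06],
    [0,0,0,0.08],
    [0,0,0,0.11],
    [0,0,0,0.14],
    [0,0,0,0.17],
    [0,0,0,0.2]
  ]
}}

```text
t: 13.9
eef_pos: [0.5464, 0.1223, 0.1034]
orientation: [180.0, 0.0, 47.2]
wrist_force: [2.2, 1.0, 5.4]
width: 0.179
grasp_force: 69.3
```

```bash
cat > s.py <<'E'
from plant import robot
s=robot.sense();print(s["t"],s["eef_pos"],s["orientation"],s["wrist_force"].round(1),s["torque"].round(3),s["width"])
E
python3 s.py
```

```text
13.9 [0.54642899 0.12231344 0.10336602] [1.79963869e+02 4.35908419e-02 4.72013917e+01] [2.2 1.  5.4] [ 0.218 -0.504  0.224] 0.1786674647192642
```

{"op": "play_rows", "data": {
  "increments": [
    [0,0,0,0.04],
    [0,0,0,0.08],
    [0,0,0,0.12],
    [0,0,0,0.16],
    [0,0,0,0.2],
    [0,0,0,0.24],
    [0,0,0,0.28],
    [0,0,0,0.32],
    [0,0,0,0.35],
    [0,0,0,0.37]
  ]
}}

```text
t: 15.15
eef_pos: [0.5464, 0.1224, 0.1033]
orientation: [180.0, 0.0, 26.0]
wrist_force: [2.5, 1.1, 5.1]
width: 0.176
grasp_force: 69.3
```

```bash
python3 s.py
```

```text
15.15 [0.54641028 0.12244037 0.10334885] [1.79965357e+02 2.63079724e-02 2.60083620e+01] [2.5 1.1 5.1] [ 0.31  -0.432  0.174] 0.175505898497673
```

Commanded total 0.57 rad. Continue in small checked steps.

{"op": "play_rows", "data": {
  "increments": [
    [0,0,0,0.02],
    [0,0,0,0.04],
    [0,0,0,0.06],
    [0,0,0,0.07]
  ]
}}

```text
t: 15.65
eef_pos: [0.5464, 0.1225, 0.1034]
orientation: [180.0, 0.0, 22.0]
wrist_force: [1.6, 0.8, 5.5]
width: 0.18
grasp_force: 69.3
```

```bash
python3 s.py
```

```text
15.65 [0.5464273  0.12248729 0.10335619] [1.79970935e+02 2.04656187e-02 2.20122820e+01] [1.6 0.8 5.5] [ 0.336 -0.386  0.276] 0.18028833405765157
```

{"op": "play_rows", "data": {
  "increments": [
    [0,0,0,0.015],
    [0,0,0,0.03],
    [0,0,0,0.04]
  ]
}}

```text
t: 16.02
eef_pos: [0.5464, 0.1225, 0.1033]
orientation: [180.0, 0.0, 19.7]
wrist_force: [2.7, 1.6, 5.9]
width: 0.179
grasp_force: 69.3
```

```bash
python3 s.py
```

```text
16.025 [0.54641687 0.12249326 0.10334718] [1.79972794e+02 2.11313943e-02 1.97234799e+01] [2.7 1.6 5.9] [ 0.313 -0.424  0.184] 0.1790031580102048
```

{"op": "play_rows", "data": {
  "increments": [
    [0,0,0,0.015],
    [0,0,0,0.03],
    [0,0,0,0.045]
  ]
}}

```text
t: 16.4
eef_pos: [0.5464, 0.1225, 0.1034]
orientation: [180.0, 0.0, 17.1]
wrist_force: [2.5, 1.3, 5.2]
width: 0.178
grasp_force: 69.3
```

```bash
python3 s.py
```

```text
16.4 [0.54640162 0.1224892  0.10335461] [1.79973966e+02 2.09183130e-02 1.71336111e+01] [2.5 1.3 5.2] [ 0.291 -0.453  0.185] 0.17809291510825456
```

{"op": "play_rows", "data": {
  "increments": [
    [0,0,0,0.015],
    [0,0,0,0.03]
  ]
}}

```text
t: 16.65
eef_pos: [0.5464, 0.1225, 0.1034]
orientation: [180.0, 0.0, 15.4]
wrist_force: [2.1, 1.6, 4.5]
width: 0.178
grasp_force: 69.3
```

```bash
python3 s.py
```

```text
16.65 [0.54643964 0.12248981 0.1033601 ] [1.79970140e+02 1.47238114e-02 1.54283450e+01] [2.1 1.6 4.5] [ 0.367 -0.469  0.278] 0.1775728269978318
```

{"op": "play_rows", "data": {
  "increments": [
    [0,0,0,0.015],
    [0,0,0,0.03]
  ]
}}

```text
t: 16.9
eef_pos: [0.5466, 0.1226, 0.1034]
orientation: [179.9, -0.0, 13.9]
wrist_force: [2.1, 1.7, 5.3]
width: 0.176
grasp_force: 69.7
```

```bash
python3 s.py
```

```text
16.9 [0.54656043 0.1225502  0.1033788 ] [ 1.79941668e+02 -2.24741296e-03  1.38552949e+01] [2.1 1.7 5.3] [ 0.297 -0.561  0.808] 0.17569149693215672
```

{"op": "play_rows", "data": {
  "increments": [
    [0,0,0,0.015],
    [0,0,0,0.03]
  ]
}}

```text
t: 17.15
eef_pos: [0.5466, 0.1226, 0.1034]
orientation: [179.9, -0.0, 12.4]
wrist_force: [1.5, 0.8, 4.9]
width: 0.177
grasp_force: 72.9
```

```bash
python3 s.py
```

```text
17.15 [0.54660907 0.12258298 0.10338459] [ 1.79888937e+02 -1.23223925e-02  1.23869293e+01] [1.5 0.8 4.9] [ 0.166 -0.534  1.484] 0.17664747423894794
```

The second step of that pair was one too many: the torque reached 1.48 N m at the stop. Backing off at once.

{"op": "play_rows", "data": {
  "increments": [
    [0,0,0,-0.03],
    [0,0,0,-0.05],
    [0,0,0,-0.05]
  ]
}}

```text
t: 17.52
eef_pos: [0.5466, 0.1227, 0.1033]
orientation: [180.0, -0.0, 14.8]
wrist_force: [1.6, 1.7, 5.6]
width: 0.175
grasp_force: 69.3
```

```bash
python3 s.py
```

```text
17.525 [0.54664346 0.12265041 0.10333982] [ 1.79992296e+02 -1.25563203e-02  1.48359113e+01] [1.6 1.7 5.6] [ 0.355 -0.528  0.18 ] 0.17549376389566818
```

{"op": "play_rows", "data": {
  "increments": [
    [0,0,-0.02,-0.01],
    [0,0,-0.03,-0.02],
    [0,0,-0.03,-0.02]
  ]
}}

```text
t: 17.9
eef_pos: [0.5465, 0.1229, 0.1034]
orientation: [-180.0, -0.0, 16.0]
wrist_force: [2.0, 1.9, 3.7]
width: 0.181
grasp_force: 69.0
```

```bash
python3 s.py
```

```text
17.9 [0.54654211 0.12287342 0.1033971 ] [-1.79989756e+02 -7.94026313e-03  1.59661266e+01] [2.  1.9 3.7] [ 0.404 -0.53  -0.023] 0.18112657913338204
```

{"op": "play_rows", "data": {
  "increments": [
    [0,0,0,0],
    [0,0,0,0],
    [0,0,0,0],
    [0,0,0,0],
    [0,0,0,0],
    [0,0,0,0],
    [0,0,0,0],
    [0,0,0,0]
  ],
  "claw": -1
}}

```text
t: 18.9
eef_pos: [0.5465, 0.1229, 0.1034]
orientation: [-180.0, -0.0, 16.0]
wrist_force: [0.1, -0.8, -1.2]
width: 1.0
grasp_force: 0.0
```

{"op": "play_rows", "data": {
  "increments": [
    [0,0,-0.5,0],
    [0,0,-2,0],
    [0,0,-4,0],
    [0,0,-6,0],
    [0,0,-8,0],
    [0,0,-10,0],
    [0,0,-11,0],
    [0,0,-11,0],
    [0,0,-11,0],
    [0,0,-11,0]
  ]
}}

```text
t: 20.15
eef_pos: [0.546, 0.1228, 0.2125]
orientation: [-180.0, 0.1, 16.0]
wrist_force: [-0.0, 0.0, -0.4]
width: 1.0
grasp_force: 0.0
```

```bash
python3 - <<'E'
from h import *
d=get_image("wrist");t=get_image("scene");s=robot.sense();print(s["t"],s["eef_pos"],s["wrist_force"])
cv2.imwrite("pics/w5.png",np.hstack([d["image"][60:420,160:480],cv2.resize(t["image"][180:310,170:300],(360,360),interpolation=2)]))
E
```

```text
20.25 [0.54619576 0.12276642 0.21269522] [-0.30089312  0.11410307  0.21530267]
```

View pics/w5.png

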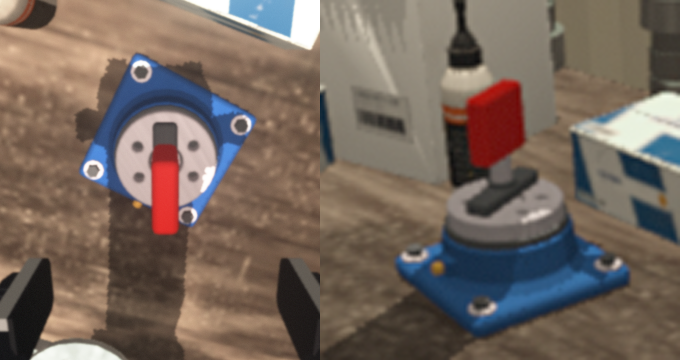

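The spanner stands upright with its head flush on the ring (wrist crop (165,160)), and the fingers are clear of it. Handing in.

```bash
python3 -c "
from plant import robot
print(robot.sign_off())"
```

```text
the job is handed in; nothing more can be done
None
```

I handed the job in with the ring turned to its stop and the spanner released, standing in the ring with its head flush, but at the stop the torque briefly reached about 1.5 N m, well past the 0.15 N m rise allowed. By my estimate that put roughly 60 N on the prongs, right at the limit, so it may have failed that check; no verdict came back.

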